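Lay out stripped parts in reverse order for reassembly

TASK

The four parts on the plywood rack lie in the order they came off the machine; move them to the aluminium rack in the reverse order, ready for reassembly: the part now farthest left goes in the bay farthest right, and so on along the row. Stand each part upright as it is now, flat on the floor of its bay and centred on the blue circle, and let go of it.

Things in the scene. Friction and masses are not known exactly. Their poses are not given: they have to be found in the camera images.
- old_rack: Plywood rack, fixed, 86 mm (x) by 314 mm (y, along the row), top 24 mm above the bench, end plates 10 mm higher; nearer or farther than the other rack. Four coloured pads in a row, centred at y = +111, +37, -37, -111 mm (left to right seen from the robot), carry the parts at the start. Origin: centre of its underside; x away from the robot, y left, turned up to 0.15 rad
- new_rack: Empty pale aluminium rack, fixed, 86 mm (x) by 314 mm (y), floor 24 mm above the bench; ribs 3 mm thick, 6 mm high part four bays, open at front and back; end plates 10 mm high. A flat blue 66 mm circle in each bay, centred at x = 0, y = +111, +37, -37, -111 mm. Origin: centre of its underside; x away from the robot, y left along the row, turned up to 0.15 rad
- casting: Dark cast bearing housing, 46x48 mm square foot 10 mm high with a round upright hub of about 42 mm diameter up to 56 mm; about 0.6 kg. Grasp the hub from above. Origin at the centre of its underside, z up, turned up to about 0.5 rad on its pad
- ring: Grey machined bearing ring lying flat, 56 mm outer diameter, 22 mm high, about 0.24 kg. Grasp it across the outside. Origin at the centre of its underside, z up
- nut: Dark hexagon nut lying flat, 36 mm across flats, 42 mm across corners, 19 mm high, 50 g. Origin at the centre of its underside, z up; two of its flats face along its own x, the others at 60 degrees to them; turned up to about 0.5 rad on its pad
- knob: Bright chromed ball knob standing upright on its narrow foot, ball 33 mm in diameter with its centre about 23 mm up, 39 mm high, 90 g. Grasp it round the ball. Origin at the centre of its underside, z up
- red_pad: Red pad fixed on the plywood rack under the casting, staying there when the part is taken, so it shows where that part came from; its place in the row changes with every start. Flat plastic, 80 mm (x, across the row) by 66 mm (y) by 3 mm. Origin at the centre of its underside, axes parallel to the rack's
- yellow_pad: Yellow pad fixed on the plywood rack under the bearing ring, staying there when the part is taken, so it shows where that part came from; its place in the row changes with every start. Flat plastic, 80 mm (x, across the row) by 66 mm (y) by 3 mm. Origin at the centre of its underside, axes parallel to the rack's
- green_pad: Green pad fixed on the plywood rack under the dark nut, staying there when the part is taken, so it shows where that part came from; its place in the row changes with every start. Flat plastic, 80 mm (x, across the row) by 66 mm (y) by 3 mm. Origin at the centre of its underside, axes parallel to the rack's
- blue_pad: Blue pad fixed on the plywood rack under the chromed knob, staying there when the part is taken, so it shows where that part came from; its place in the row changes with every start. Flat plastic, 80 mm (x, across the row) by 66 mm (y) by 3 mm. Origin at the centre of its underside, axes parallel to the rack's
Not all that is in view belongs to the job. What is shaped like the knob but green or orange is not meant.

How it is judged:
By the outcome, as a careful person would: the job done as asked, in the order asked, and still so for the second after the job is handed in, with the robot touching nothing.
It also fails if it takes over 86 s, if anything falls off the work surface, if the arm or the gripper's body presses on something with over 40 N, if the wrist force passes 120 N, or if a joint passes its speed limit or range.

ROBOT

A 6-joint arm with a two-finger parallel gripper is mounted at the origin on a cart in front of the work surface, level with it; the furniture and walls round the work are solid. World frame = base frame: x ahead of the robot, y to its left, z up, the work surface at z = 0. Lengths are in m, angles in rad, forces in N, time in s.
With the tool pointing down it reaches from about 0.375 to 0.975 m from the base axis. Payload 3.8 kg.
Tool frame: the origin (TCP) lies at the very end of the fingers, on their centre line; the grasp point (between the pads) lies 19 mm behind it; z points along the fingers, y is the line along which they close (so a half turn about z gives the same grasp; the last joint's range is limited). The gripper opens to 85 mm and grips with 20 to 120 N. Pads are 22 mm wide; open, the fingers measure 114 mm over their backs; the gripper's body (76 mm by 85 mm) begins 54 mm behind the grasp point. The pads swing forward as they close: fully open they stand 13 mm farther back than shut.
Start: joints at [1.126, 0.264, 1.604, -0, 1.274, -0.037], TCP at [0.268, 0.62, 0.231] pointing down, gripper open.
Joint ranges: [-2.63, 2.63], [-0.94, 2.18], [0.31, 2.57], [-1.31, 4.45], [0, 2.66], [-2.55, 2.55]. Speed limits (rad/s): [2.57, 2.57, 3.14, 3.14, 3.14, 3.14].

INTERFACE

Orientations are given as a rotation vector (axis times angle).
In Python, from workcell import read_state, read_camera, calibration, finish_job gives the robot as it stands.
- The arm moves only by the tool step_arm, never from a script. Its argument "commands" is a list of rows, each an object of numbers: "fingers": the gripper's target within -1 to 1 (shut at 1, half-way at 0, fully open at -1); "dx", "dy", "dz": the shift along the tool's x, y, z in m; "roll": the turn about the tool's z in degrees. In form: [{"fingers": .., "dx": .., "dy": .., "dz": .., "roll": ..}, ...]. A call has 1 to 8 rows; each row is the pose to reach, as a shift and turn from the pose commanded when the call began, along the tool's axes at that moment; what a row does not reach only later rows make up. A row lasts 1/8 s, in which the tool goes at most 62.5 mm and 10.7 degrees, less where a joint would pass 70% of its speed; a pose out of reach is approached as far as the arm can. A call with a gripper value outside its range is refused whole. The fingers move at their own pace and stop on an object; "squeeze" is the grip in N (left out, the last holds). Time passes only in rows, so rows that repeat a pose let the fingers close. It gives the time, the measured TCP pose, the force, the opening and the grip force at its end, in the units of the state.
- read_state(): the state, without advancing time (a new reading comes with each control period).
- read_camera(name): name is "scene" or "top"; returns (picture, depth): 400x640x3 uint8, blue, green, red; 400x640 float32, m along the optical axis (not along the pixel's ray), 0 where there is no reading.
- calibration(name): a dict with "intrinsics" (3x3 intrinsics, pixels), "world_to_cam" (4x4, takes a point from world to camera coordinates). Camera axes: x right, y up, looking along -z (the intrinsics and any distortion apply to the point x, -y, -z); pixel columns grow to the right and rows downward; lengths in m; the calibration is good to about 2 mm. A picture is of the moment at which its call begins. calibration takes no time and is no camera call.
- finish_job(): hands the job in; it is judged then, once.
The state is a dict: "time": time; "q": joint angles; "joint_vel": joint speeds; "joint_torque": joint torques, N m; "tool_pos": TCP position; "tcp_rot": TCP orientation; "wrist_force": force on the tool from outside, world axes, zero at the start; "torque": the same for the moment, N m; "width": opening from 0.0 (shut) to 1.0 (fully open); "grip_force": force on a finger pad.
Only numpy, scipy, OpenCV 4.12 (cv2) and the standard library are available. Lean on these libraries where they do the work, as an engineer would, in place of code of your own. Each camera call takes 0.05 s, during which the arm holds its last target. There are 200 camera calls.

## Working session

There is one attempt and no reset: what is moved stays moved. The work goes in short steps, Python scripts to look and compute and a tool call to move; the robot and the scene stay as the last step left them, time stands still between calls to the robot, and variables do not carry over. Pictures are saved under pics/ and viewed, at most 14 in all, crops included, and the job is handed in when it is done.

Besides the shell and the picture viewer there is one more tool, called after "Request:" by a JSON object that holds its "method" and its "body". step_arm: Moves the arm, as the interface text tells. Its arguments: {"type":"object","properties":{"commands":{"type":"array","items":{"type":"object","properties":{"fingers":{"type":"number"},"dx":{"type":"number"},"dy":{"type":"number"},"dz":{"type":"number"},"roll":{"type":"number"}}}},"squeeze":{"type":"number"}},"required":["commands"]}

```bash
mkdir -p pics; ls; python3 - <<'E'
from workcell import *
import cv2,numpy as np
s=read_state();print(s)
for n in("scene","top"):
    c=calibration(n);print(n,c)
    im,d=read_camera(n);cv2.imwrite(f"pics/{n}0.png",im);np.save(f"pics/{n}0.npy",d)
E
```

```text
pics
{'time': 0.0, 'q': array([ 1.12609195e+00,  2.64746349e-01,  1.60538315e+00,  3.36255366e-07,
        1.27367243e+00, -3.68932351e-02]), 'joint_vel': array([ 0.00070779,  0.0004047 , -0.00235022,  0.00138099, -0.00059761,
        0.00138548]), 'joint_torque': array([ 1.25899274e-03, -5.15115452e+01, -3.67313290e+01,  2.93119165e-04,
        1.26072703e-02, -9.83839527e-06]), 'tool_pos': array([0.26739054, 0.61898939, 0.22996165]), 'tcp_rot': array([-0.63605148, -3.07599081,  0.00336952]), 'wrist_force': array([ 0.72798558, -0.72863826, -0.53409194]), 'torque': array([ 0.05571469, -0.0180817 ,  0.01695567]), 'grip_force': 0.0, 'width': 1.002261261205784}
scene {'intrinsics': array([[487.18325173,   0.        , 318.32690898],
       [  0.        , 487.18325173, 200.05309285],
       [  0.        ,   0.        ,   1.        ]]), 'world_to_cam': array([[ 0.85602349, -0.51693465, -0.00153198, -0.5135225 ],
       [ 0.32115724,  0.52949688,  0.78516946, -0.20092174],
       [-0.40507012, -0.67261551,  0.61927907, -1.00656473],
       [ 0.        ,  0.        ,  0.        ,  1.        ]])}
top {'intrinsics': array([[500.9489864 ,   0.        , 321.25128713],
       [  0.        , 500.9489864 , 198.75933365],
       [  0.        ,   0.        ,   1.        ]]), 'world_to_cam': array([[-0.00722161, -0.99995649,  0.00590424, -0.062339  ],
       [ 0.98753601, -0.00620331,  0.15727096, -0.57417214],
       [-0.15722749,  0.0069664 ,  0.98753784, -0.84734347],
       [ 0.        ,  0.        ,  0.        ,  1.        ]])}
```

View pics/top0.png

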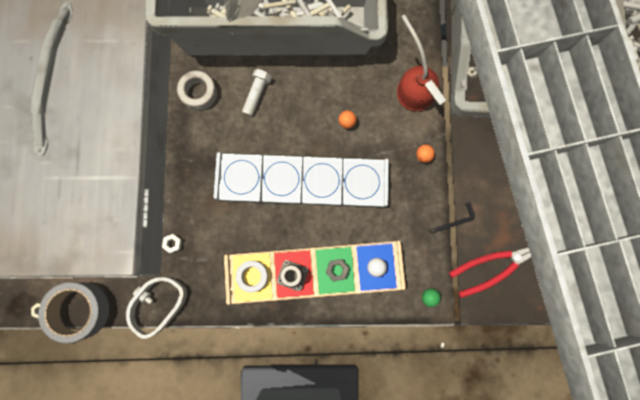

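View pics/scene0.png

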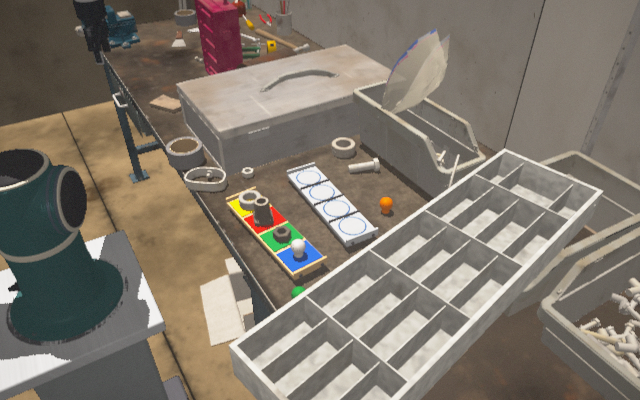

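The top view shows, left to right, ring on yellow (253,277), casting on red (293,275), nut on green (338,270) and knob on blue (377,267). The empty rack's circles are at about (242,177), (282,179), (322,181) and (363,182). The scene view agrees. The bay order, left to right, is therefore knob, nut, casting, ring.

```bash
cat > h.py <<'E'
from workcell import *
import cv2,numpy as np
def ray(n,uv,z):
    """pixels -> world xy on plane z"""
    c=calibration(n);K=c["intrinsics"];T=c["world_to_cam"];R=T[:3,:3];o=-R.T@T[:3,3]
    uv=np.atleast_2d(np.asarray(uv,float)).reshape(-1,2)
    d=np.c_[(uv[:,0]-K[0,2])/K[0,0],-(uv[:,1]-K[1,2])/K[1,1],-np.ones(len(uv))]@R
    return o[:2]+d[:,:2]*((z-o[2])/d[:,2])[:,None]
def world(n,depth):
    c=calibration(n);K=c["intrinsics"];T=c["world_to_cam"]
    v,u=np.mgrid[:400,:640];p=np.stack([(u-K[0,2])/K[0,0]*depth,-(v-K[1,2])/K[1,1]*depth,-depth],-1)
    return (p-T[:3,3])@T[:3,:3]
def pads(im):
    hsv=cv2.cvtColor(im,cv2.COLOR_BGR2HSV);out={}
    for k,(a,b) in dict(red=(0,6),yellow=(22,35),green=(50,75),blue=(105,125)).items():
        m=cv2.inRange(hsv,(a,150,60),(b,255,255));m[:, :200]=0;m[:230]=0;m[315:]=0;m[:,410:]=0
        out[k]=(m,max(cv2.findContours(m,0,2)[0],key=cv2.contourArea))
    return out
E
python3 - <<'E'
from h import *
im=cv2.imread("pics/top0.png");d=np.load("pics/top0.npy");W=world("top",d)
T=calibration("top")["world_to_cam"];print("cam",-T[:3,:3].T@T[:3,3])
C=[]
for k,(m,c) in pads(im).items():
    r=cv2.minAreaRect((ray("top",c,.027)*1000).astype(np.float32));print(k,r);C.append(r[0])
C=np.array(C);C=C[np.argsort(-C[:,1])];p=np.polyfit(C[:,1],C[:,0],1);a=-np.arctan(p[0]);print("old centre",C.mean(0),"yaw",np.degrees(-np.arctan(p[0])),"spacing",np.diff(C[:,1]))
hsv=cv2.cvtColor(im,cv2.COLOR_BGR2HSV)
m=cv2.inRange(hsv,(95,60,60),(125,255,255));m[:145]=0;m[215:]=0;m[:,:210]=0;m[:,395:]=0
N=[]
for c in cv2.findContours(m,cv2.RETR_EXTERNAL,2)[0]:
    if len(c)<20: continue
    e=cv2.minEnclosingCircle((ray("top",c,.024)*1000).astype(np.float32));N.append(e[0]);print("circ",e,cv2.boundingRect(c))
N=np.array(N);N=N[np.argsort(-N[:,1])];print(N,"yaw",np.degrees(-np.arctan(np.polyfit(N[:,1],N[:,0],1)[0])))
for nm,(u,v) in dict(ring=(253,264),cast=(293,268),pad=(270,255),nut=(338,262),knob=(377,267),box=(100,150),shelf=(520,48),shelf2=(580,250),bin=(270,30),newfl=(282,195),bench=(300,225),can=(418,85)).items(): print(nm,np.round(W[v,u]*1000))
crop=cv2.resize(im[235:310,215:415],None,fx=4,fy=4,interpolation=cv2.INTER_CUBIC);cv2.imwrite("pics/c1.png",crop)
E
```

```text
cam [ 0.43333978 -0.05999512  0.92745241]Traceback (most recent call last):
  File "<stdin>", line 5, in <module>
  File "h.py", line 17, in pads
    out[k]=(m,max(cv2.findContours(m,0,2)[0],key=cv2.contourArea))
              ~~~^^^^^^^^^^^^^^^^^^^^^^^^^^^^^^^^^^^^^^^^^^^^^^^^
ValueError: max() iterable argument is empty
```

```bash
sed -i 's/red=(0,6),yellow=(22,35),green=(50,75),blue=(105,125)/red=(0,9),yellow=(24,40),green=(45,85),blue=(100,130)/; s/(a,150,60)/(a,130,40)/' h.py
cat > m.py <<'E'
from h import *
im=cv2.imread("pics/top0.png");d=np.load("pics/top0.npy");W=world("top",d)
hsv=cv2.cvtColor(im,cv2.COLOR_BGR2HSV)
print([hsv[v,u] for u,v in((240,295),(283,290),(325,290),(365,285))])
C=[]
for k,(m,c) in pads(im).items():
    r=cv2.minAreaRect((ray("top",c,.027)*1000).astype(np.float32));print(k,np.round(np.hstack([r[0],r[1],r[2]]),1));C.append(r[0])
C=np.array(C);C=C[np.argsort(-C[:,1])];p=np.polyfit(C[:,1],C[:,0],1);print("old centre",C.mean(0),"yaw",np.degrees(-np.arctan(p[0])),"spacing",np.diff(C[:,1]))
m=cv2.inRange(hsv,(95,50,60),(125,255,255));m[:145]=0;m[215:]=0;m[:,:210]=0;m[:,395:]=0
N=[]
for c in cv2.findContours(m,cv2.RETR_EXTERNAL,2)[0]:
    if len(c)<20: continue
    e=cv2.minEnclosingCircle((ray("top",c,.024)*1000).astype(np.float32));N.append(e[0]);print("circ",np.round(e[0],1),round(e[1],1),cv2.boundingRect(c))
N=np.array(N);N=N[np.argsort(-N[:,1])];print("yaw",np.degrees(-np.arctan(np.polyfit(N[:,1],N[:,0],1)[0])))
for nm,(u,v) in dict(ring=(253,264),cast=(293,268),pad=(270,255),nut=(338,262),knob=(377,267),box=(100,150),shelf=(520,48),shelf2=(580,250),bin=(270,30),newfl=(282,195),bench=(300,225),can=(418,85)).items(): print(nm,np.round(W[v,u]*1000))
cv2.imwrite("pics/c1.png",cv2.resize(im[235:310,215:415],None,fx=4,fy=4,interpolation=cv2.INTER_CUBIC))
E
python3 m.py
```

```text
[array([ 29, 106, 255], dtype=uint8), array([  1, 162, 250], dtype=uint8), array([ 66, 123, 213], dtype=uint8), array([109, 166, 234], dtype=uint8)]
red [442.3 -16.   79.   64.8   4.7]
yellow [418.1  35.1   2.9  27.2  39.4]
green [ 448.8 -115.7    1.8   15.9   89.1]
blue [ 453.2 -163.    75.5   61.4    4.3]
old centre [440.62072754 -64.91135597] yaw 8.834777753434588 spacing [-51.15773773 -99.7116127  -47.30527496]Traceback (most recent call last):
  File "m.py", line 14, in <module>
    N=np.array(N);N=N[np.argsort(-N[:,1])];print("yaw",np.degrees(-np.arctan(np.polyfit(N[:,1],N[:,0],1)[0])))
                                  ~^^^^^
IndexError: too many indices for array: array is 1-dimensional, but 2 were indexed
```

```bash
sed -i 's/(a,130,40)/(a,75,40)/' h.py; sed -i 's/(95,50,60)/(95,18,60)/' m.py
sed -i 's/^m=cv2.inRange.*/w=cv2.inRange(hsv,(0,0,150),(180,60,255));w[:145]=0;w[215:]=0;w[:,:205]=0;w[:,400:]=0\nr=cv2.minAreaRect((ray("top",np.vstack(cv2.findContours(w,0,2)[0]),.024)*1000).astype(np.float32));print("new",r)\n&/; s/len(c)<20/len(c)<20 or cv2.contourArea(c)<500/; s/RETR_EXTERNAL/RETR_LIST/' m.py
sed -i 's/^N=np.array.*//' m.py
python3 m.py
```

```text
[array([ 29, 106, 255], dtype=uint8), array([  1, 162, 250], dtype=uint8), array([ 66, 123, 213], dtype=uint8), array([109, 166, 234], dtype=uint8)]
red [442.7 -15.7  80.2  65.4   4.9]
yellow [437.2  58.7  82.9  69.6   3.9]
green [448.2 -89.6  78.2  64.7   4.1]
blue [ 453.7 -163.4   77.3   63.7    4.2]
old centre [445.45204163 -52.49567032] yaw 4.263666201083115 spacing [-74.33074951 -73.92886353 -73.74787903]
new ((614.579345703125, -29.457366943359375), (318.9001770019531, 89.87911987304688), 87.55780029296875)
circ [ 609.1 -141.5] 31.4 (345, 165, 35, 34)
circ [612.4 -67.3] 31.5 (305, 164, 34, 33)
circ [ 609.5 -140.3] 34.0 (343, 164, 37, 36)
circ [613.6 -67. ] 34.2 (303, 163, 38, 35)
circ [615.9   7.1] 31.5 (265, 162, 34, 34)
circ [615.1   8.1] 34.5 (262, 161, 38, 36)
circ [619.3  80.8] 31.7 (224, 160, 35, 34)
circ [619.   80.5] 33.4 (223, 160, 37, 35)
ring [459.  53.  52.]
cast [451. -18.  84.]
pad [476.  26.  24.]
nut [462. -95.  44.]
knob [ 452. -160.   67.]
box [639. 288. 146.]
shelf [ 776. -368.  215.]
shelf2 [ 471. -438.  204.]
bin [841.  18. 150.]
newfl [584.   5.  26.]
bench [532. -27.  -2.]
can [ 777. -242.   68.]
```

View pics/c1.png

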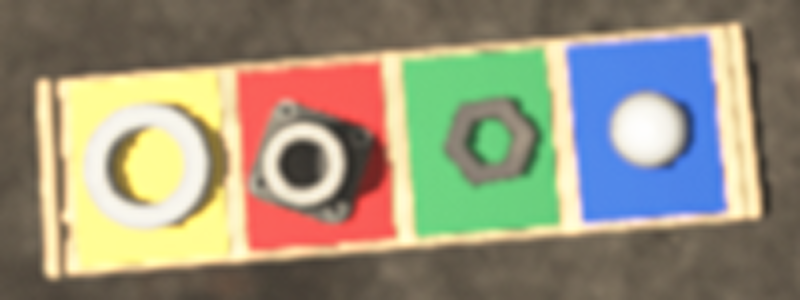

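The crop shows the ring's top at about (148,165), the hub top at (304,165), the nut at (489,141) and the ball at (650,129), in crop pixels. The rack yaws are +4.3° for the old rack and -2.5° for the new one, and sizes and spacing match those given.

```bash
python3 - <<'E'
from h import *
im=cv2.imread("pics/top0.png");hsv=cv2.cvtColor(im,cv2.COLOR_BGR2HSV)
px=lambda u,v:((u+.5)/4-.5+215,(v+.5)/4-.5+235)
for n,u,v,z in(("ring",148.5,165,.049),("cast",304,165,.083),("nut",489,141,.046),("knob",650,129,.05)): print(n,np.round(ray("top",px(u,v),z)*1000,1))
w=ray("top",[px(85,165),px(212,165)],.049);print("ring dia",np.ptp(w[:,1]))
def seg(m,box,z,n):
    k=np.zeros_like(m);x0,y0,x1,y1=box;k[y0:y1,x0:x1]=m[y0:y1,x0:x1]
    c=max(cv2.findContours(k,0,2)[0],key=cv2.contourArea);p=(ray("top",cv2.convexHull(c),z)*1000).astype(np.float32)
    e=cv2.minEnclosingCircle(p);r=cv2.minAreaRect(p);print(n,"circle",np.round(e[0],1),round(e[1],1),"rect",np.round(np.hstack(r),1) if 0 else [np.round(x,1) for x in r]);return p
p=seg(cv2.inRange(hsv,(0,0,0),(180,75,255)),(322,250,352,290),.046,"nut")
# hexagon yaw: width across direction is least across flats
a=np.arange(0,60);W=[max(np.ptp(p@[np.cos(t),np.sin(t)]) for t in np.radians([b,b+60,b+120])) for b in a];print("nut flats at",a[np.argmin(W)],min(W),max(W))
seg(cv2.inRange(hsv,(0,0,140),(180,60,255)),(362,252,390,282),.05,"knob")
seg(cv2.inRange(hsv,(0,0,170),(180,60,255)),(234,258,271,296),.049,"ring")
seg(cv2.inRange(hsv,(0,0,140),(180,70,255)),(280,262,305,290),.083,"hub")
from scipy.spatial.transform import Rotation as R
s=read_state();print(R.from_rotvec(s["tcp_rot"]).as_matrix().round(4))
E
```

```text
ring [[438.7  55.1]]
cast [[438.1 -14. ]]
nut [[448.  -92.5]]
knob [[ 452.6 -162.4]]
ring dia 0.054940107740858286
nut circle [448.4 -92.7] 19.8 rect [array([448.4, -92.8]), array([35.2, 39.3]), np.float64(8.9)]
nut flats at 12 36.951995080350855 39.567740112779006
knob circle [ 452.4 -161.1] 16.1 rect [array([ 452.4, -161.3]), array([29.6, 31.1]), np.float64(88.7)]
ring circle [438.6  56.5] 27.1 rect [array([438.6,  56.5]), array([52.2, 51.3]), np.float64(89.6)]
hub circle [441.6 -10.7] 21.0 rect [array([441.2, -12.9]), array([33.3, 39.6]), np.float64(90.0)]
[[-9.180e-01  3.966e-01 -9.000e-04]
 [ 3.966e-01  9.180e-01 -1.900e-03]
 [ 1.000e-04 -2.100e-03 -1.000e+00]]
```

```bash
cat >> h.py <<'E'
from scipy.spatial.transform import Rotation as Ro
def go(x,y,z,th=None):
    s=read_state();R=Ro.from_rotvec(s["tcp_rot"]).as_matrix()
    d=R.T@(np.array([x,y,z])-s["tool_pos"]);a=np.degrees(np.arctan2(R[1,1],R[0,1]))
    print("t %.2f"%s["time"],"pos",s["tool_pos"].round(4),"d",d.round(4),"yaw %.1f"%a,"roll %.1f"%(a-th if th is not None else 0))
E
python3 -c "
from h import *
go(.4386,.056,.15,4.3)"
```

```text
t 0.10 pos [0.2674 0.619  0.23  ] d [-0.3804 -0.4488  0.081 ] yaw 66.6 roll 62.3
```

Request:
{"method": "step_arm", "body": {"commands": [{"fingers": -1, "dx": -0.3804, "dy": -0.4488, "dz": 0, "roll": 62.3}, {"fingers": -1, "dx": -0.3804, "dy": -0.4488, "dz": 0, "roll": 62.3}, {"fingers": -1, "dx": -0.3804, "dy": -0.4488, "dz": 0, "roll": 62.3}, {"fingers": -1, "dx": -0.3804, "dy": -0.4488, "dz": 0, "roll": 62.3}, {"fingers": -1, "dx": -0.3804, "dy": -0.4488, "dz": 0, "roll": 62.3}, {"fingers": -1, "dx": -0.3804, "dy": -0.4488, "dz": 0, "roll": 62.3}, {"fingers": -1, "dx": -0.3804, "dy": -0.4488, "dz": 0, "roll": 62.3}, {"fingers": -1, "dx": -0.3804, "dy": -0.4488, "dz": 0, "roll": 62.3}], "squeeze": 40}}

```text
time: 1.1
tool_pos: [0.4131, 0.1394, 0.2311]
tcp_rot: [2.135, 2.304, 0.0]
wrist_force: [0.4, 0.7, 0.2]
width: 1.0
grip_force: 0.0
```

```bash
python3 -c "
from h import *
go(.4386,.056,.06,4.3)"
```

```text
t 1.10 pos [0.4131 0.1394 0.2311] d [-0.0851  0.019   0.1711] yaw 4.4 roll 0.1
```

Request:
{"method": "step_arm", "body": {"commands": [{"fingers": -1, "dx": -0.08, "dy": 0.018, "dz": 0.08, "roll": 0}, {"fingers": -1, "dx": -0.08, "dy": 0.018, "dz": 0.1, "roll": 0}, {"fingers": -1, "dx": -0.08, "dy": 0.018, "dz": 0.1, "roll": 0}, {"fingers": -1, "dx": -0.08, "dy": 0.018, "dz": 0.1, "roll": 0}]}}

```text
time: 1.6
tool_pos: [0.4371, 0.0631, 0.1314]
tcp_rot: [-2.136, -2.302, 0.0]
wrist_force: [0.1, -0.2, -0.1]
width: 1.004
grip_force: 0.0
```

```bash
python3 -c "
from h import *
go(.4386,.056,.029,4.3)
im,d=read_camera('top');cv2.imwrite('pics/t2.png',im[200:340,180:430])"
```

```text
t 1.60 pos [0.4371 0.0631 0.1314] d [-0.0072  0.001   0.1024] yaw 4.3 roll -0.0
```

View pics/t2.png

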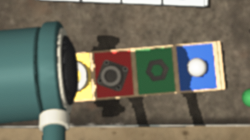

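The arm is over the ring. It hides the yellow pad at crop (80,75), and the other parts are untouched. Going down now.

Request:
{"method": "step_arm", "body": {"commands": [{"fingers": -1, "dx": -0.007, "dy": 0.001, "dz": 0.04}, {"fingers": -1, "dx": -0.007, "dy": 0.001, "dz": 0.08}, {"fingers": -1, "dx": -0.007, "dy": 0.001, "dz": 0.102}, {"fingers": -1, "dx": -0.007, "dy": 0.001, "dz": 0.102}, {"fingers": 1, "dx": -0.007, "dy": 0.001, "dz": 0.102}, {"fingers": 1, "dx": -0.007, "dy": 0.001, "dz": 0.102}, {"fingers": 1, "dx": -0.007, "dy": 0.001, "dz": 0.102}, {"fingers": 1, "dx": -0.007, "dy": 0.001, "dz": 0.102}], "squeeze": 40}}

```text
invalid input
```

```bash
python3 -c "
from h import *
s=read_state();print(s['width']*85,s['grip_force'],s['wrist_force'])
go(.4386,.056,.029,4.3)"
```

```text
85.46732861471962 0.0 [0.22228411 0.21207811 0.60993109]
t 1.65 pos [0.4381 0.0636 0.1325] d [-0.0076 -0.0002  0.1035] yaw 4.3 roll 0.0
```

Every row needs all of its fields.

Request:
{"method": "step_arm", "body": {"commands": [{"fingers": -1, "dx": -0.007, "dy": 0, "dz": 0.04, "roll": 0}, {"fingers": -1, "dx": -0.007, "dy": 0, "dz": 0.08, "roll": 0}, {"fingers": -1, "dx": -0.007, "dy": 0, "dz": 0.103, "roll": 0}, {"fingers": -1, "dx": -0.007, "dy": 0, "dz": 0.103, "roll": 0}, {"fingers": 1, "dx": -0.007, "dy": 0, "dz": 0.103, "roll": 0}, {"fingers": 1, "dx": -0.007, "dy": 0, "dz": 0.103, "roll": 0}, {"fingers": 1, "dx": -0.007, "dy": 0, "dz": 0.103, "roll": 0}, {"fingers": 1, "dx": -0.007, "dy": 0, "dz": 0.103, "roll": 0}], "squeeze": 40}}

```text
time: 2.65
tool_pos: [0.4398, 0.0564, 0.0307]
tcp_rot: [2.134, 2.302, 0.005]
wrist_force: [-1.1, 1.0, 6.7]
width: 0.627
grip_force: 41.5
```

```bash
python3 -c "
from h import *
s=read_state();print(s['width']*85,s['grip_force'],s['wrist_force'])
go(.4386,.056,.029,4.3)"
```

```text
53.25389664770921 41.546425006818026 [-1.09497149  1.03960912  6.72540123]
t 2.65 pos [0.4398 0.0564 0.0307] d [-0.0003 -0.0012  0.0016] yaw 4.3 roll 0.0
```

Request:
{"method": "step_arm", "body": {"commands": [{"fingers": 1, "dx": 0, "dy": 0, "dz": -0.04, "roll": 0}, {"fingers": 1, "dx": 0, "dy": 0, "dz": -0.08, "roll": 0}, {"fingers": 1, "dx": -0.05, "dy": 0.05, "dz": -0.09, "roll": 3}, {"fingers": 1, "dx": -0.1, "dy": 0.09, "dz": -0.09, "roll": 6.8}, {"fingers": 1, "dx": -0.14, "dy": 0.13, "dz": -0.09, "roll": 6.8}, {"fingers": 1, "dx": -0.18, "dy": 0.17, "dz": -0.09, "roll": 6.8}, {"fingers": 1, "dx": -0.18, "dy": 0.17, "dz": -0.09, "roll": 6.8}, {"fingers": 1, "dx": -0.18, "dy": 0.17, "dz": -0.09, "roll": 6.8}]}}

```text
time: 3.65
tool_pos: [0.6203, -0.1107, 0.118]
tcp_rot: [-2.269, -2.171, 0.001]
wrist_force: [-0.6, -0.0, -2.3]
width: 0.616
grip_force: 44.6
```

```bash
python3 -c "
from h import *
s=read_state();print(s['width']*85,s['grip_force'],s['wrist_force'])
go(.6095,-.1409,.028,-2.5)"
```

```text
52.34222569199844 44.6068685373757 [-0.56868039 -0.03325456 -2.25224172]
t 3.65 pos [ 0.6203 -0.1107  0.118 ] d [-0.0307 -0.0093  0.09  ] yaw -2.5 roll -0.0
```

Request:
{"method": "step_arm", "body": {"commands": [{"fingers": 1, "dx": -0.031, "dy": -0.009, "dz": 0, "roll": 0}, {"fingers": 1, "dx": -0.031, "dy": -0.009, "dz": 0.03, "roll": 0}, {"fingers": 1, "dx": -0.031, "dy": -0.009, "dz": 0.06, "roll": 0}, {"fingers": 1, "dx": -0.031, "dy": -0.009, "dz": 0.08, "roll": 0}, {"fingers": 1, "dx": -0.031, "dy": -0.009, "dz": 0.08, "roll": 0}]}}

```text
time: 4.28
tool_pos: [0.6082, -0.14, 0.0365]
tcp_rot: [-2.265, -2.171, 0.004]
wrist_force: [0.5, -0.6, -2.7]
width: 0.62
grip_force: 44.6
```

```bash
python3 -c "
from h import *
s=read_state();print(s['width']*85,s['grip_force'],s['wrist_force'])
go(.6095,-.1409,.028,-2.5)"
```

```text
52.72389160159193 44.56228282651864 [ 0.51303152 -0.64256359 -2.73421542]
t 4.28 pos [ 0.6082 -0.14    0.0365] d [-0.0009  0.0014  0.0085] yaw -2.4 roll 0.1
```

Lower to contact, let go and lift.

Request:
{"method": "step_arm", "body": {"commands": [{"fingers": 1, "dx": -0.001, "dy": 0.001, "dz": 0.004, "roll": 0}, {"fingers": 1, "dx": -0.001, "dy": 0.001, "dz": 0.008, "roll": 0}, {"fingers": 1, "dx": -0.001, "dy": 0.001, "dz": 0.008, "roll": 0}, {"fingers": 0.2, "dx": -0.001, "dy": 0.001, "dz": 0.008, "roll": 0}, {"fingers": -0.5, "dx": -0.001, "dy": 0.001, "dz": 0.008, "roll": 0}, {"fingers": -1, "dx": -0.001, "dy": 0.001, "dz": 0.008, "roll": 0}, {"fingers": -1, "dx": -0.001, "dy": 0.001, "dz": 0.008, "roll": 0}, {"fingers": -1, "dx": -0.001, "dy": 0.001, "dz": -0.03, "roll": 0}]}}

```text
time: 5.28
tool_pos: [0.6082, -0.1415, 0.0651]
tcp_rot: [-2.264, -2.168, 0.006]
wrist_force: [0.5, 0.1, 1.0]
width: 0.998
grip_force: 0.0
```

```bash
python3 -c "
from h import *
s=read_state();print(s['width']*85,s['grip_force'],s['wrist_force'])
go(.4405,-.013,.13,4.3)"
```

```text
84.86010605745815 0.0 [0.47800988 0.06678478 0.9788361 ]
t 5.28 pos [ 0.6082 -0.1415  0.0651] d [ 0.1213 -0.1736 -0.0634] yaw -2.5 roll -6.8
```

Request:
{"method": "step_arm", "body": {"commands": [{"fingers": -1, "dx": 0, "dy": 0, "dz": -0.05, "roll": 0}, {"fingers": -1, "dx": 0.03, "dy": -0.05, "dz": -0.064, "roll": -3}, {"fingers": -1, "dx": 0.07, "dy": -0.1, "dz": -0.064, "roll": -6.8}, {"fingers": -1, "dx": 0.1, "dy": -0.14, "dz": -0.064, "roll": -6.8}, {"fingers": -1, "dx": 0.121, "dy": -0.174, "dz": -0.064, "roll": -6.8}, {"fingers": -1, "dx": 0.121, "dy": -0.174, "dz": -0.064, "roll": -6.8}, {"fingers": -1, "dx": 0.121, "dy": -0.174, "dz": -0.064, "roll": -6.8}, {"fingers": -1, "dx": 0.121, "dy": -0.174, "dz": -0.064, "roll": -6.8}]}}

```text
time: 6.28
tool_pos: [0.4442, -0.0146, 0.1328]
tcp_rot: [2.136, 2.302, 0.001]
wrist_force: [0.6, 0.2, -0.6]
width: 0.997
grip_force: 0.0
```

```bash
python3 -c "
from h import *
print(ray('top',(292.2,274.6),.037))
go(.439,-.014,.045,4.3)
im,d=read_camera('top');cv2.imwrite('pics/t3.png',cv2.resize(im[140:320,200:420],None,fx=3,fy=3,interpolation=cv2.INTER_CUBIC));cv2.imwrite('pics/t3f.png',im)"
```

```text
[[ 0.44050367 -0.01425944]]
t 6.28 pos [ 0.4442 -0.0146  0.1328] d [ 0.001  -0.0052  0.0878] yaw 4.3 roll -0.0
```

View pics/t3.png

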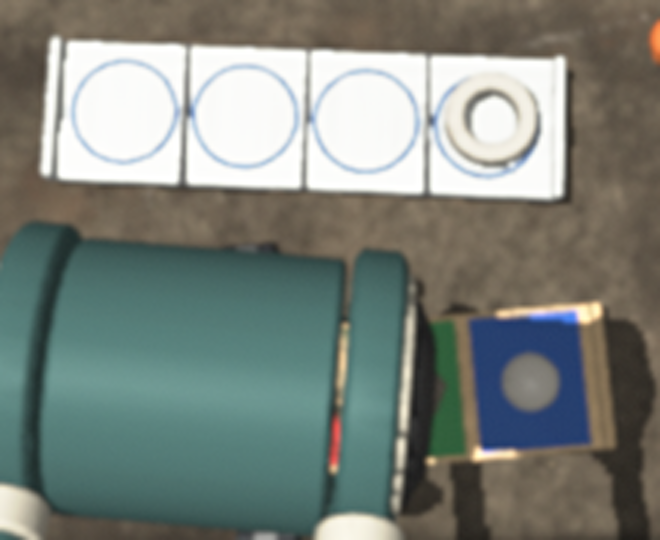

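The ring lies in the far-right bay at crop (492,118), with its circle at about (489,124). The offset matches its height parallax. Next, grasp the casting.

Request:
{"method": "step_arm", "body": {"commands": [{"fingers": -1, "dx": 0.001, "dy": -0.004, "dz": 0.03, "roll": 0}, {"fingers": -1, "dx": 0.001, "dy": -0.004, "dz": 0.06, "roll": 0}, {"fingers": -1, "dx": 0.001, "dy": -0.004, "dz": 0.088, "roll": 0}, {"fingers": -1, "dx": 0.001, "dy": -0.004, "dz": 0.088, "roll": 0}, {"fingers": 1, "dx": 0.001, "dy": -0.004, "dz": 0.088, "roll": 0}, {"fingers": 1, "dx": 0.001, "dy": -0.004, "dz": 0.088, "roll": 0}, {"fingers": 1, "dx": 0.001, "dy": -0.004, "dz": 0.088, "roll": 0}, {"fingers": 1, "dx": 0.001, "dy": -0.004, "dz": 0.088, "roll": 0}], "squeeze": 70}}

```text
time: 7.32
tool_pos: [0.44, -0.0135, 0.0461]
tcp_rot: [2.134, 2.303, 0.002]
wrist_force: [-1.6, 0.6, 7.7]
width: 0.425
grip_force: 70.1
```

```bash
python3 -c "
from h import *
print('ring',ray('top',(363.67,179),.046),'want .6095 -.1409')
s=read_state();print(s['width']*85,s['grip_force'],s['wrist_force'])
go(.439,-.014,.045,4.3)"
```

```text
ring [[ 0.60909219 -0.14256916]] want .6095 -.1409
36.11408585030748 70.13468774151988 [-1.64337988  0.55927917  7.73027046]
t 7.33 pos [ 0.44   -0.0135  0.0461] d [-0.0004 -0.0011  0.0011] yaw 4.3 roll 0.0
```

Request:
{"method": "step_arm", "body": {"commands": [{"fingers": 1, "dx": 0, "dy": 0, "dz": -0.04, "roll": 0}, {"fingers": 1, "dx": 0, "dy": 0, "dz": -0.07, "roll": 0}, {"fingers": 1, "dx": -0.01, "dy": 0.04, "dz": -0.07, "roll": 3}, {"fingers": 1, "dx": -0.02, "dy": 0.09, "dz": -0.07, "roll": 6.8}, {"fingers": 1, "dx": -0.03, "dy": 0.13, "dz": -0.07, "roll": 6.8}, {"fingers": 1, "dx": -0.04, "dy": 0.168, "dz": -0.07, "roll": 6.8}, {"fingers": 1, "dx": -0.04, "dy": 0.168, "dz": -0.07, "roll": 6.8}, {"fingers": 1, "dx": -0.04, "dy": 0.168, "dz": -0.07, "roll": 6.8}]}}

```text
time: 8.32
tool_pos: [0.6078, -0.0403, 0.1132]
tcp_rot: [-2.267, -2.171, 0.003]
wrist_force: [-1.0, 0.7, -5.7]
width: 0.425
grip_force: 73.0
```

```bash
python3 -c "
from h import *
s=read_state();print(s['width']*85,s['grip_force'],s['wrist_force'])
go(.6126,-.0669,.043,-2.5)"
```

```text
36.11746313900713 72.99349970817275 [-0.98676722  0.66392945 -5.69739719]
t 8.32 pos [ 0.6078 -0.0403  0.1132] d [-0.0264  0.0061  0.0702] yaw -2.5 roll 0.0
```

Request:
{"method": "step_arm", "body": {"commands": [{"fingers": 1, "dx": -0.026, "dy": 0.006, "dz": 0, "roll": 0}, {"fingers": 1, "dx": -0.026, "dy": 0.006, "dz": 0.03, "roll": 0}, {"fingers": 1, "dx": -0.026, "dy": 0.006, "dz": 0.055, "roll": 0}, {"fingers": 1, "dx": -0.026, "dy": 0.006, "dz": 0.06, "roll": 0}, {"fingers": 1, "dx": -0.026, "dy": 0.006, "dz": 0.06, "roll": 0}]}}

```text
time: 8.95
tool_pos: [0.6133, -0.0664, 0.0543]
tcp_rot: [-2.268, -2.173, 0.001]
wrist_force: [0.5, -0.8, -4.9]
width: 0.424
grip_force: 72.8
```

```bash
python3 -c "
from h import *
s=read_state();print(s['width']*85,s['grip_force'],s['wrist_force'])
go(.6126,-.0669,.043,-2.5)"
```

```text
36.054047012616856 72.84477759596484 [ 0.46015688 -0.80410799 -4.92464943]
t 8.95 pos [ 0.6133 -0.0664  0.0543] d [-0.0005 -0.0007  0.0113] yaw -2.5 roll 0.0
```

Request:
{"method": "step_arm", "body": {"commands": [{"fingers": 1, "dx": 0, "dy": 0, "dz": 0.006, "roll": 0}, {"fingers": 1, "dx": 0, "dy": 0, "dz": 0.011, "roll": 0}, {"fingers": 1, "dx": 0, "dy": 0, "dz": 0.011, "roll": 0}, {"fingers": 0.2, "dx": 0, "dy": 0, "dz": 0.011, "roll": 0}, {"fingers": -0.5, "dx": 0, "dy": 0, "dz": 0.011, "roll": 0}, {"fingers": -1, "dx": 0, "dy": 0, "dz": 0.011, "roll": 0}, {"fingers": -1, "dx": 0, "dy": 0, "dz": 0.011, "roll": 0}, {"fingers": -1, "dx": 0, "dy": 0, "dz": -0.03, "roll": 0}]}}

```text
time: 9.95
tool_pos: [0.6109, -0.0663, 0.0811]
tcp_rot: [-2.264, -2.169, 0.008]
wrist_force: [0.5, -0.3, 0.2]
width: 0.997
grip_force: 0.0
```

```bash
python3 -c "
from h import *
s=read_state();print(s['width']*85,s['grip_force'],s['wrist_force'])
go(.6126,-.0669,.145,-2.5)
go(.4482,-.0925,.145,12)"
```

```text
84.75789741981195 0.0 [ 0.49389978 -0.27021629  0.1861664 ]
t 9.95 pos [ 0.6109 -0.0663  0.0811] d [-0.0005  0.0012 -0.0639] yaw -2.5 roll 0.0
t 9.95 pos [ 0.6109 -0.0663  0.0811] d [-0.0332 -0.1619 -0.0627] yaw -2.5 roll -14.5
```

Request:
{"method": "step_arm", "body": {"commands": [{"fingers": -1, "dx": 0, "dy": 0, "dz": -0.06, "roll": 0}, {"fingers": -1, "dx": 0, "dy": 0, "dz": -0.063, "roll": 0}, {"fingers": -1, "dx": -0.01, "dy": -0.05, "dz": -0.063, "roll": -5}, {"fingers": -1, "dx": -0.02, "dy": -0.1, "dz": -0.05, "roll": -10}, {"fingers": -1, "dx": -0.03, "dy": -0.14, "dz": -0.03, "roll": -10.5}, {"fingers": -1, "dx": -0.033, "dy": -0.162, "dz": 0, "roll": -10.5}, {"fingers": -1, "dx": -0.033, "dy": -0.162, "dz": 0, "roll": -10.5}, {"fingers": -1, "dx": -0.033, "dy": -0.162, "dz": 0, "roll": -10.5}]}}

```text
time: 10.95
tool_pos: [0.4526, -0.093, 0.0853]
tcp_rot: [2.059, 2.37, 0.002]
wrist_force: [0.9, 0.4, -0.9]
width: 1.001
grip_force: 0.0
```

```bash
python3 -c "
from h import *
go(.4482,-.0925,.029,8)
im,d=read_camera('top');cv2.imwrite('pics/t4.png',cv2.resize(im[140:320,200:420],None,fx=3,fy=3,interpolation=cv2.INTER_CUBIC))"
```

```text
t 10.95 pos [ 0.4526 -0.093   0.0853] d [ 0.0011 -0.0044  0.0563] yaw 8.0 roll 0.0
```

View pics/t4.png

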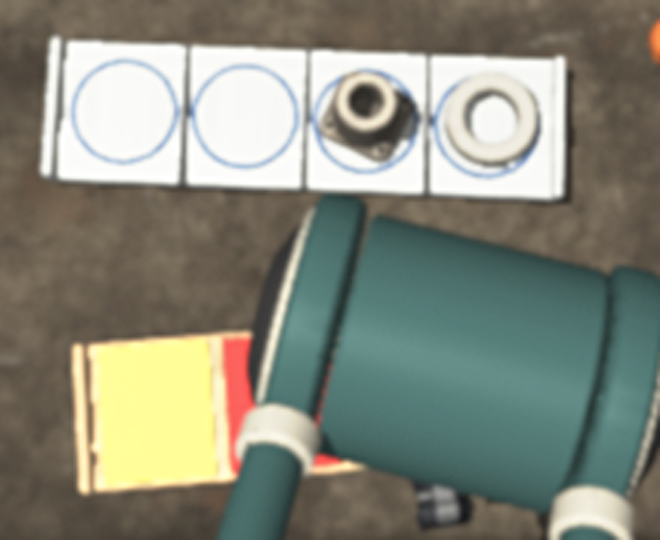

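The casting stands upright in the third bay, with its hub top at (366,100). Next, the nut.

Request:
{"method": "step_arm", "body": {"commands": [{"fingers": -1, "dx": 0.001, "dy": -0.003, "dz": 0.02, "roll": 0}, {"fingers": -1, "dx": 0.001, "dy": -0.003, "dz": 0.045, "roll": 0}, {"fingers": -1, "dx": 0.001, "dy": -0.003, "dz": 0.056, "roll": 0}, {"fingers": -1, "dx": 0.001, "dy": -0.003, "dz": 0.056, "roll": 0}, {"fingers": 1, "dx": 0.001, "dy": -0.003, "dz": 0.056, "roll": 0}, {"fingers": 1, "dx": 0.001, "dy": -0.003, "dz": 0.056, "roll": 0}, {"fingers": 1, "dx": 0.001, "dy": -0.003, "dz": 0.056, "roll": 0}, {"fingers": 1, "dx": 0.001, "dy": -0.003, "dz": 0.056, "roll": 0}], "squeeze": 30}}

```text
time: 12.0
tool_pos: [0.4486, -0.0923, 0.0291]
tcp_rot: [2.059, 2.37, 0.001]
wrist_force: [-0.2, 0.1, 5.1]
width: 0.412
grip_force: 31.0
```

```bash
python3 -c "
from h import *
print('hub',ray('top',(321.83,173),.08),'want .6126 -.0669')
s=read_state();print(s['width']*85,s['grip_force'],s['wrist_force'])
go(.6158,.007,.1,-2.5)"
```

```text
hub [[ 0.61330874 -0.06729822]] want .6126 -.0669
35.01021824344789 30.99328432464972 [-0.15774091  0.13990264  5.05272432]
t 12.00 pos [ 0.4486 -0.0923  0.0291] d [ 0.075   0.1795 -0.0707] yaw 8.0 roll 10.5
```

Request:
{"method": "step_arm", "body": {"commands": [{"fingers": 1, "dx": 0, "dy": 0, "dz": -0.04, "roll": 0}, {"fingers": 1, "dx": 0.02, "dy": 0.01, "dz": -0.07, "roll": 0}, {"fingers": 1, "dx": 0.05, "dy": 0.05, "dz": -0.07, "roll": 5}, {"fingers": 1, "dx": 0.07, "dy": 0.1, "dz": -0.07, "roll": 10.5}, {"fingers": 1, "dx": 0.075, "dy": 0.14, "dz": -0.07, "roll": 10.5}, {"fingers": 1, "dx": 0.075, "dy": 0.179, "dz": -0.07, "roll": 10.5}, {"fingers": 1, "dx": 0.075, "dy": 0.179, "dz": -0.05, "roll": 10.5}, {"fingers": 1, "dx": 0.075, "dy": 0.179, "dz": -0.03, "roll": 10.5}]}}

```text
time: 13.0
tool_pos: [0.6132, 0.0071, 0.0564]
tcp_rot: [-2.268, -2.172, 0.003]
wrist_force: [-0.4, 0.3, -1.1]
width: 0.414
grip_force: 30.5
```

```bash
python3 -c "
from h import *
s=read_state();print(s['width']*85,s['grip_force'],s['wrist_force'])
go(.6158,.007,.0265,-2.5)"
```

```text
35.172749624880915 30.45480026397854 [-0.41286356  0.33612048 -1.07891738]
t 13.00 pos [0.6132 0.0071 0.0564] d [-0.      0.0026  0.0299] yaw -2.5 roll 0.0
```

Request:
{"method": "step_arm", "body": {"commands": [{"fingers": 1, "dx": 0, "dy": 0.002, "dz": 0.015, "roll": 0}, {"fingers": 1, "dx": 0, "dy": 0.002, "dz": 0.025, "roll": 0}, {"fingers": 1, "dx": 0, "dy": 0.002, "dz": 0.03, "roll": 0}, {"fingers": 1, "dx": 0, "dy": 0.002, "dz": 0.03, "roll": 0}]}}

```text
time: 13.5
tool_pos: [0.6164, 0.007, 0.0282]
tcp_rot: [-2.269, -2.173, 0.0]
wrist_force: [0.6, -0.8, 0.2]
width: 0.412
grip_force: 30.4
```

```bash
python3 -c "
from h import *
s=read_state();print(s['width']*85,s['grip_force'],s['wrist_force'])
go(.6158,.007,.0265,-2.5)"
```

```text
35.03015712277167 30.442405873909593 [ 0.5516415  -0.84325378  0.24472917]
t 13.50 pos [0.6164 0.007  0.0282] d [ 0.     -0.0006  0.0017] yaw -2.5 roll 0.0
```

Request:
{"method": "step_arm", "body": {"commands": [{"fingers": 1, "dx": 0, "dy": 0, "dz": 0.0015, "roll": 0}, {"fingers": 0.3, "dx": 0, "dy": 0, "dz": 0.0015, "roll": 0}, {"fingers": -0.2, "dx": 0, "dy": 0, "dz": 0.0015, "roll": 0}, {"fingers": -1, "dx": 0, "dy": 0, "dz": 0.0015, "roll": 0}, {"fingers": -1, "dx": 0, "dy": 0, "dz": 0.0015, "roll": 0}, {"fingers": -1, "dx": 0, "dy": 0, "dz": -0.02, "roll": 0}, {"fingers": -1, "dx": 0, "dy": 0, "dz": -0.08, "roll": 0}, {"fingers": -1, "dx": 0, "dy": 0, "dz": -0.1, "roll": 0}]}}

```text
time: 14.5
tool_pos: [0.6194, 0.007, 0.1328]
tcp_rot: [2.265, 2.17, 0.008]
wrist_force: [0.6, 0.8, 0.1]
width: 1.0
grip_force: 0.0
```

```bash
python3 -c "
from h import *
s=read_state();print(s['width']*85,s['grip_force'],s['wrist_force'])
go(.4525,-.162,.15,4.3)"
```

```text
84.97349138494629 0.0 [0.5622838  0.82417851 0.05991735]
t 14.50 pos [0.6194 0.007  0.1328] d [-0.176  -0.1594 -0.0183] yaw -2.5 roll -6.8
```

Request:
{"method": "step_arm", "body": {"commands": [{"fingers": -1, "dx": -0.02, "dy": -0.05, "dz": 0, "roll": -2}, {"fingers": -1, "dx": -0.05, "dy": -0.1, "dz": 0, "roll": -6.8}, {"fingers": -1, "dx": -0.09, "dy": -0.14, "dz": 0, "roll": -6.8}, {"fingers": -1, "dx": -0.14, "dy": -0.159, "dz": 0, "roll": -6.8}, {"fingers": -1, "dx": -0.176, "dy": -0.159, "dz": 0.02, "roll": -6.8}, {"fingers": -1, "dx": -0.176, "dy": -0.159, "dz": 0.04, "roll": -6.8}, {"fingers": -1, "dx": -0.176, "dy": -0.159, "dz": 0.04, "roll": -6.8}]}}

```text
time: 15.38
tool_pos: [0.4481, -0.1616, 0.0864]
tcp_rot: [-2.134, -2.299, 0.002]
wrist_force: [-0.1, 1.1, 0.5]
width: 0.997
grip_force: 0.0
```

```bash
python3 -c "
from h import *
go(.4525,-.162,.032,4.3)
im,d=read_camera('top');cv2.imwrite('pics/t5.png',cv2.resize(im[140:320,200:420],None,fx=3,fy=3,interpolation=cv2.INTER_CUBIC))"
```

```text
t 15.38 pos [ 0.4481 -0.1616  0.0864] d [-0.0008  0.0046  0.0544] yaw 4.3 roll -0.0
```

View pics/t5.png

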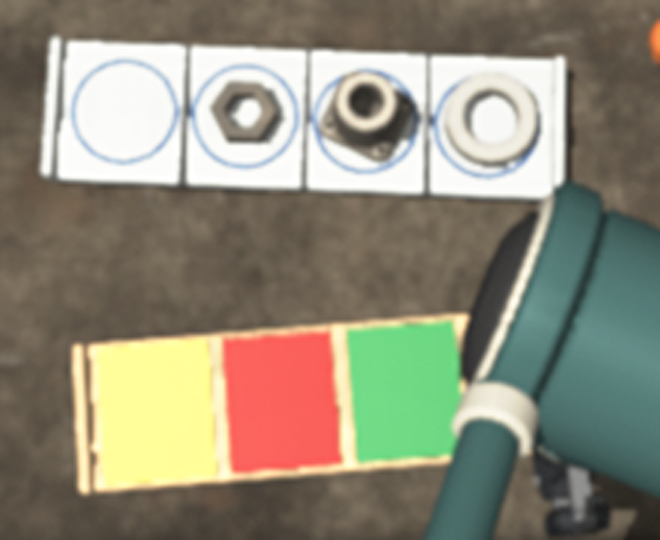

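The nut is centred in the second bay at (247,112). Last is the knob.

Request:
{"method": "step_arm", "body": {"commands": [{"fingers": -1, "dx": -0.001, "dy": 0.003, "dz": 0.02, "roll": 0}, {"fingers": -1, "dx": -0.001, "dy": 0.003, "dz": 0.045, "roll": 0}, {"fingers": -1, "dx": -0.001, "dy": 0.003, "dz": 0.055, "roll": 0}, {"fingers": -1, "dx": -0.001, "dy": 0.003, "dz": 0.055, "roll": 0}, {"fingers": 1, "dx": -0.001, "dy": 0.003, "dz": 0.055, "roll": 0}, {"fingers": 1, "dx": -0.001, "dy": 0.003, "dz": 0.055, "roll": 0}, {"fingers": 1, "dx": -0.001, "dy": 0.003, "dz": 0.055, "roll": 0}, {"fingers": 1, "dx": -0.001, "dy": 0.003, "dz": 0.055, "roll": 0}], "squeeze": 30}}

```text
time: 16.42
tool_pos: [0.4539, -0.163, 0.0341]
tcp_rot: [2.135, 2.303, 0.001]
wrist_force: [-0.2, 1.0, 4.9]
width: 0.352
grip_force: 29.5
```

```bash
python3 -c "
from h import *
print('nut',ray('top',(281.8,176.8),.043),'want .6158 .007')
s=read_state();print(s['width']*85,s['grip_force'],s['wrist_force'])
go(.6189,.081,.11,-2.5)"
```

```text
nut [[0.61461468 0.00447111]] want .6158 .007
29.94345654019698 29.462629714398645 [-0.20487395  1.0121538   4.92472484]
t 16.43 pos [ 0.4539 -0.163   0.0341] d [ 0.2308  0.1831 -0.0758] yaw 4.3 roll 6.8
```

Request:
{"method": "step_arm", "body": {"commands": [{"fingers": 1, "dx": 0, "dy": 0, "dz": -0.04, "roll": 0}, {"fingers": 1, "dx": 0.03, "dy": 0, "dz": -0.08, "roll": 0}, {"fingers": 1, "dx": 0.08, "dy": 0.02, "dz": -0.08, "roll": 0}, {"fingers": 1, "dx": 0.13, "dy": 0.05, "dz": -0.08, "roll": 3}, {"fingers": 1, "dx": 0.17, "dy": 0.09, "dz": -0.08, "roll": 6.8}, {"fingers": 1, "dx": 0.21, "dy": 0.13, "dz": -0.08, "roll": 6.8}, {"fingers": 1, "dx": 0.23, "dy": 0.17, "dz": -0.08, "roll": 6.8}, {"fingers": 1, "dx": 0.231, "dy": 0.183, "dz": -0.06, "roll": 6.8}]}}

```text
time: 17.42
tool_pos: [0.6221, 0.0838, 0.0948]
tcp_rot: [2.264, 2.174, 0.007]
wrist_force: [-0.6, -0.4, -0.5]
width: 0.351
grip_force: 30.1
```

```bash
python3 -c "
from h import *
s=read_state();print(s['width']*85,s['grip_force'],s['wrist_force'])
go(.6189,.081,.03,-2.5)"
```

```text
29.840393825591175 30.118703120970167 [-0.62300023 -0.37432035 -0.45696999]
t 17.43 pos [0.6221 0.0838 0.0948] d [-0.0029 -0.0034  0.0648] yaw -2.3 roll 0.2
```

Request:
{"method": "step_arm", "body": {"commands": [{"fingers": 1, "dx": -0.001, "dy": -0.002, "dz": 0.02, "roll": 0}, {"fingers": 1, "dx": -0.001, "dy": -0.002, "dz": 0.045, "roll": 0}, {"fingers": 1, "dx": -0.001, "dy": -0.002, "dz": 0.055, "roll": 0}, {"fingers": 1, "dx": -0.001, "dy": -0.002, "dz": 0.055, "roll": 0}, {"fingers": 1, "dx": -0.001, "dy": -0.002, "dz": 0.055, "roll": 0}]}}

```text
time: 18.05
tool_pos: [0.6167, 0.0803, 0.0392]
tcp_rot: [2.268, 2.172, 0.002]
wrist_force: [0.4, 0.1, -1.8]
width: 0.35
grip_force: 30.1
```

```bash
python3 -c "
from h import *
s=read_state();print(s['width']*85,s['grip_force'],s['wrist_force'])
go(.6189,.081,.03,-2.5)
im,d=read_camera('scene');cv2.imwrite('pics/s6.png',cv2.resize(im[140:270,230:400],None,fx=4,fy=4,interpolation=cv2.INTER_CUBIC))"
```

```text
29.762002971466078 30.11451851692982 [ 0.4468876   0.10170436 -1.77221996]
t 18.05 pos [0.6167 0.0803 0.0392] d [0.0008 0.0021 0.0092] yaw -2.5 roll 0.0
```

View pics/s6.png

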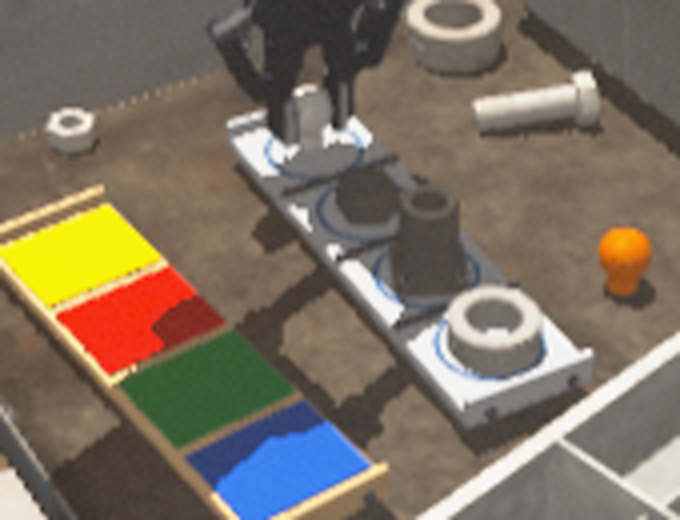

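The knob hangs upright between the fingers over the far-left bay at about (310,115). Lower it the last 8 mm.

Request:
{"method": "step_arm", "body": {"commands": [{"fingers": 1, "dx": 0.001, "dy": 0.002, "dz": 0.004, "roll": 0}, {"fingers": 1, "dx": 0.001, "dy": 0.002, "dz": 0.007, "roll": 0}, {"fingers": 1, "dx": 0.001, "dy": 0.002, "dz": 0.008, "roll": 0}, {"fingers": 1, "dx": 0.001, "dy": 0.002, "dz": 0.008, "roll": 0}, {"fingers": 1, "dx": 0.001, "dy": 0.002, "dz": 0.008, "roll": 0}]}}

```text
time: 18.73
tool_pos: [0.6187, 0.0815, 0.0312]
tcp_rot: [2.268, 2.173, 0.001]
wrist_force: [-2.4, -0.3, 5.4]
width: 0.353
grip_force: 30.5
```

```bash
python3 -c "
from h import *
s=read_state();print(s['width']*85,s['grip_force'],s['wrist_force'])
go(.6189,.081,.03,-2.5)"
```

```text
30.008116299522158 30.493977499427274 [-2.35646108 -0.31764712  5.36336047]
t 18.73 pos [0.6187 0.0815 0.0312] d [-0.0005  0.0002  0.0012] yaw -2.5 roll 0.0
```

It has touched down (5 N). Open and retreat.

Request:
{"method": "step_arm", "body": {"commands": [{"fingers": 0.3, "dx": 0, "dy": 0, "dz": 0, "roll": 0}, {"fingers": 0, "dx": 0, "dy": 0, "dz": 0, "roll": 0}, {"fingers": -0.5, "dx": 0, "dy": 0, "dz": 0, "roll": 0}, {"fingers": -1, "dx": 0, "dy": 0, "dz": 0, "roll": 0}, {"fingers": -1, "dx": 0, "dy": 0, "dz": 0, "roll": 0}, {"fingers": -1, "dx": 0, "dy": 0, "dz": -0.04, "roll": 0}, {"fingers": -1, "dx": 0, "dy": 0, "dz": -0.1, "roll": 0}, {"fingers": -1, "dx": 0, "dy": 0, "dz": -0.15, "roll": 0}]}}

```text
time: 19.73
tool_pos: [0.6185, 0.0815, 0.1823]
tcp_rot: [2.268, 2.173, 0.001]
wrist_force: [1.1, 0.4, 0.3]
width: 1.001
grip_force: 0.0
```

Request:
{"method": "step_arm", "body": {"commands": [{"fingers": -1, "dx": 0, "dy": -0.06, "dz": -0.03, "roll": 0}, {"fingers": -1, "dx": 0, "dy": -0.12, "dz": -0.03, "roll": 0}, {"fingers": -1, "dx": 0, "dy": -0.17, "dz": -0.03, "roll": 0}, {"fingers": -1, "dx": 0, "dy": -0.17, "dz": -0.03, "roll": 0}, {"fingers": -1, "dx": 0, "dy": -0.17, "dz": -0.03, "roll": 0}]}}

```text
time: 20.35
tool_pos: [0.4491, 0.0889, 0.2109]
tcp_rot: [2.268, 2.172, 0.003]
wrist_force: [0.5, 0.9, 0.2]
width: 1.001
grip_force: 0.0
```

```bash
python3 -c "
from h import *
im,d=read_camera('top');a=cv2.resize(im[140:220,200:420],None,fx=3,fy=3,interpolation=cv2.INTER_CUBIC)
im,d=read_camera('scene');b=cv2.resize(im[150:250,240:405],None,fx=4,fy=3.3,interpolation=cv2.INTER_CUBIC)
cv2.imwrite('pics/f7.png',np.vstack([a,b]))"
```

```text
(no output)
```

View pics/f7.png

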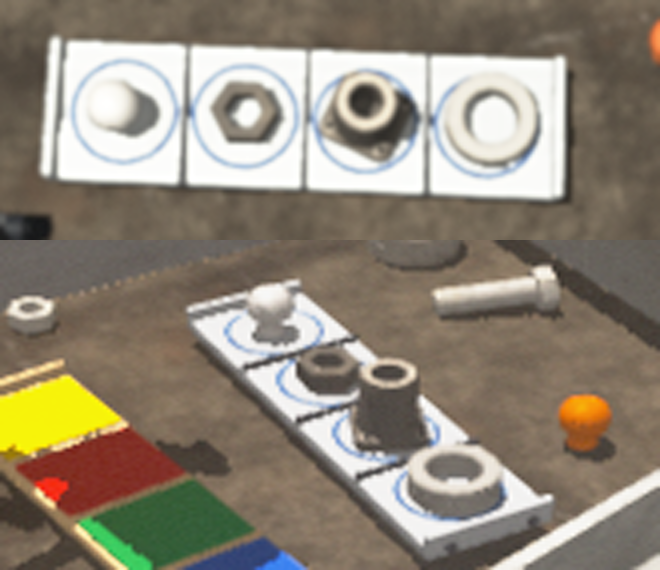

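All four parts stand in order. The knob's ball is at (113,105), with its circle centre at about (125,111), so I'll check its offset numerically.

```bash
python3 -c "
from h import *
im,d=read_camera('top');hsv=cv2.cvtColor(im,cv2.COLOR_BGR2HSV)
print('knob',ray('top',((113.5+.5)/3-.5+200,(105.5)/3-.5+140),.047),'want .6189 .081')
W=world('top',d)[155:200,222:262];b=W[(W[...,2]>.045)&(W[...,2]<.08)];print('depth xy',b[:,:2].mean(0),len(b),b[:,2].max())
im,d=read_camera('scene');W=world('scene',d).reshape(-1,3);b=W[(abs(W[:,0]-.619)<.03)&(abs(W[:,1]-.083)<.03)&(W[:,2]>.035)];print('scene ball',b.min(0),b.max(0),len(b))
A=np.c_[2*b,np.ones(len(b))];x=np.linalg.lstsq(A,(b**2).sum(1),rcond=None)[0];print('sphere',x[:3],np.sqrt(x[3]+x[:3]@x[:3]))
"
```

```text
knob [[0.61816981 0.0835335 ]] want .6189 .081
depth xy [0.61616703 0.08131899] 264 0.0683890416657771
scene ball [0.60095015 0.06706571 0.03894808] [0.63119951 0.09559727 0.06539217] 119
sphere [0.61603083 0.08332143 0.04910974] 0.014693015009836172
```

All four are within about 3 mm of their circles and upright, so I'm handing the job in.

```bash
python3 -c "
from workcell import *
print(finish_job())"
```

```text
the job is handed in; nothing more can be done
None
```

I moved all four parts to the aluminium rack in reverse order (left to right: knob, nut, casting, ring), upright and within about 3 mm of their circles, and handed the job in at about 20.5 s; the hand-in gave no verdict.

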